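# Check the pull gauge at its mark and store the reading

## Robot

A 6-joint arm with a two-finger parallel gripper is mounted at the origin on the work surface. World frame = base frame: x ahead of the robot, y to its left, z up, the work surface at z = 0. Lengths are in m, angles in rad, forces in N, time in s.
With the tool pointing down it reaches from about 0.35 to 0.775 m from the base axis. Payload 5.5 kg.
Tool frame: the origin (TCP) lies midway between the tips of the shut fingers; the grasp point (between the pads) lies 19 mm behind it; z points along the fingers, y is the line along which they close (so a half turn about z gives the same grasp; the last joint's range is limited). The gripper opens to 85 mm and grips with 20 to 120 N. Pads are 22 mm wide; open, the fingers measure 114 mm over their backs; the gripper's body (76 mm by 85 mm) begins 54 mm behind the grasp point. The pads swing forward as they close: fully open they stand 13 mm farther back than shut.
Start: joints at [1.197, 0.313, 0.046, 1.304, 0, 1.431], TCP at [0.133, 0.559, 0.231] pointing down, gripper open.
Joint ranges: [-2.76, 2.76], [-0.86, 1.69], [-1.03, 1.26], [-2.2, 2.34], [-1.47, 1.5], [-3.14, 3.14]. Speed limits (rad/s): [2.57, 2.57, 3.14, 3.14, 3.14, 3.14].

## Interface

Orientations are given as a unit quaternion [w, x, y, z].
In Python, from workcell import env gives the robot as it stands. The module is installed in compiled form; this text tells all that it offers.
- The arm moves only by the tool servo_tool, never from a script. Its argument "increments" is a list of rows, each an object of numbers: "grip": the closure, from 0 (fully open) to 1 (shut); "x", "y", "z": the shift along the tool's x, y, z in mm; "roll": the turn about the tool's z in degrees. In form: [{"grip": .., "x": .., "y": .., "z": .., "roll": ..}, ...]. A call has 1 to 5 rows; each row shifts and turns the commanded pose from where the row before left it, along the tool's axes as they then stand; what a row does not reach is not made up. A row lasts 1/12 s, in which the tool goes at most 41.7 mm and 7.16 degrees, less where a joint would pass 70% of its speed; a pose out of reach is approached as far as the arm can. A call is refused whole if a number of a shift passes 41.7 or a number of a turn 7.16, either way. A call with a gripper value outside its range is refused whole. The fingers move at their own pace and stop on an object; "grip_force" is the grip in N (left out, the last holds). Time passes only in rows, so rows that do not move let the fingers close. It gives the time, the measured TCP pose, the force, the opening and the grip force at its end, in the units of the state.
- env.get_state(): the state, without advancing time (a new reading comes with each control period).
- env.read_camera(name): name is "scene" or "top" or "wrist"; returns the picture (420x560x3 uint8, red, green, blue); there is no depth.
- env.get_calibration(name): a dict with "vertical_fov" (degrees; the focal length in pixels is half the picture's height over the tangent of half this angle, whatever the lens; pixels are square), "cx", "cy" (the principal point, pixels), "rvec" (rotation vector, rad) and "tvec" (3), from world to camera coordinates, as OpenCV has them; the wrist camera has in their place "tool_from_camera" (4x4, takes a point from camera to tool coordinates, whose origin is the TCP and whose axes are the flange's). Camera axes: x right, y down, z forward; pixel columns grow to the right and rows downward; lengths in m; the calibration is good to about 2 mm. The wrist camera is an equidistant fisheye: a pixel r from the principal point sees the ray r / f radians off the axis. A picture is of the moment at which its call begins: read the wrist's pose just before it. get_calibration takes no time and is no camera call.
- env.hand_in(): hands the job in; it is judged then, once.
The state is a dict: "clock": time; "joint_pos": joint angles; "qvel": joint speeds; "tau": joint torques, N m; "tcp_pos": TCP position; "orientation": TCP orientation; "wrist_force": force on the tool from outside, world axes, zero at the start; "ft_torque": the same for the moment, N m; "finger_gap": finger opening in m; "grip_force": force on a finger pad.
Only numpy, scipy, OpenCV 4.12 (cv2) and the standard library are available. Lean on these libraries where they do the work, as an engineer would, in place of code of your own. Each camera call takes 0.05 s, during which the arm holds its last target. There are 200 camera calls.

## Task

Check the bench pull gauge: draw its blue pull plate out against the spring until the red pointer stands level with the green marker, hold it there for a full second, then ease it all the way home without letting it snap back. Then store the reading: push the loose grey readout unit back against the fixed aluminium stop and, with the stop bracing it, press its orange end key fully in, then let go and leave the unit standing against the stop. Leave the dish, the bottle and the tip box where they are.

Things in the scene. Friction and masses are not known exactly. Their poses are not given: they have to be found in the camera images.
- gauge: White pull gauge fixed to the bench. Origin on the bench under the pull plate's home place; +x runs to the white spring housing (x = 65 to 205 mm, 66 mm wide, 56 mm high; base plate 78 mm wide, from x = 60 mm), z up. The slide is pulled along -x, roughly towards the robot. A fixed black rule, 12 mm high, with ticks every 10 mm, lies beside its path at x = -110 to 105, y = 42 to 68 mm.
- slide (a joint): Travel of the gauge's sprung slide in m: 0 fully home, grows as it is pulled out, end stop at 0.110. The spring always pulls it home: about 3.3 N at home and 110 N/m more as it comes out (about 12 N at 80 mm), lightly damped; if let go it snaps back.
- pull_plate (a point): Centre (48.5 mm up) of the blue upright pull plate on the slide: 12 mm thick along x, 70 mm wide (y), from 12 to 85 mm above the bench. At home there is a 54 mm gap behind it to the gauge's base plate, crossed only by a 10 mm steel rod along the middle, 20 to 30 mm up: the plate can be hooked from behind above the rod, or pinched from above. Axes as the gauge's.
- pointer (a point): Point on the red pointer, 18 mm above the bench: a bar 4 mm wide along x that sticks out 32 mm from the pull plate's +y edge over the black rule and moves with the slide. This point lies 62 mm to +y of the plate's middle and level with it in x. Axes as the gauge's.
- mark (a point): Point on the pointer's path level with the middle of the green marker, 18 mm above the bench. The marker is a fixed green block, 20 mm wide along x, 14 mm deep, 22 mm high, on the outer (+y) edge of the black rule, somewhere between 45 and 80 mm of travel; the pointer's end passes beside it. Axes as the gauge's.
- stop: Aluminium stop screwed to the bench: an upright wall 140 mm wide (y), 45 mm high, 14 mm thick. Origin on the bench under the middle of its front face; +x points into the wall, away from the readout unit.
- readout_center (a point): Centre (half-way up) of the loose grey readout unit, a box 100 mm long (x), 70 mm wide (y), 44 mm high, about 0.2 kg, dark screen on top. It stands on the bench in front of the stop, with a gap of about 20 to 36 mm; its x points from the key end to the back end, roughly towards the stop.
- readout_back (a point): Middle of the readout unit's back end face (22 mm above the bench), the face to be pushed against the stop.
- key_face (a point): Middle of the outer face of the orange store key on the readout's end that faces away from the stop, 22 mm above the bench. The key is 44 mm wide and 28 mm high (8 to 36 mm above the bench), stands 14 mm out from the end and is pressed along the readout's +x.
- store_key (a joint): Travel of the orange key in m: 0 out, 0.006 fully in; sprung, about 1.5 N at first and 5 N fully in. It comes out again when released.
- dish_center (a point): Centre of a clear covered culture dish, 91 mm across, 16 mm high, loose: leave alone.
- bottle_center (a point): Half-way up a bottle 58 mm across, 120 mm high, loose: leave alone.
- tipbox_center (a point): Centre of a blue pipette tip box 85 x 65 x 53 mm, loose: leave alone.
There are look-alikes about, which are no part of the job. Leave any purple look-alike of the part that bears readout_center alone.

How it is judged:
By the outcome, as a careful person would: the job done as asked, in the order asked, and still so for the second after the job is handed in, with the robot touching nothing.
It also fails if it takes over 51 s, if anything falls off the work surface, if the arm or the gripper's body presses on something with over 40 N, if the wrist force passes 120 N, or if a joint passes its speed limit or range.

## Working session

There is one attempt and no reset: what is moved stays moved. The work goes in short steps, Python scripts to look and compute and a tool call to move; the robot and the scene stay as the last step left them, time stands still between calls to the robot, and variables do not carry over. Pictures are saved under pics/ and viewed, at most 10 in all, crops included, and the job is handed in when it is done.

Besides the shell and the picture viewer there is one more tool, called after "Call:" as name([rows], argument=value, ...), one row to a line, values as JSON. servo_tool: Moves the arm, as the interface text tells. Its arguments: {"type":"object","properties":{"increments":{"type":"array"},"grip_force":{"type":"number"}},"required":["increments"]}

```bash
mkdir -p pics; cat > h.py <<'E'
import numpy as np,cv2
from workcell import env
def cal(n):
    c=env.get_calibration(n); f=210/np.tan(np.radians(c["vertical_fov"])/2); return c,f
def ray(n,u,v):
    c,f=cal(n); R=cv2.Rodrigues(np.array(c["rvec"],float))[0]; t=np.array(c["tvec"],float).ravel()
    d=R.T@np.array([(u-c["cx"])/f,(v-c["cy"])/f,1.]); return -R.T@t,d
def onz(n,u,v,z):
    o,d=ray(n,u,v); return o+d*(z-o[2])/d[2]
def grab(n,name):
    im=env.read_camera(n); cv2.imwrite(f"pics/{name}.png",im[:,:,::-1]); return im
E
python3 - <<'E'
from h import *
s=env.get_state(); print(s)
a=grab("top","top0");b=grab("scene","sc0")
cv2.imwrite("pics/t2.png",cv2.resize(a[:,:,::-1],(800,600)))
for n in("top","scene","wrist"): print(n,env.get_calibration(n))
print(env.get_state()["clock"])
E
```

```text
{'clock': 0.0, 'joint_pos': array([ 1.19737609e+00,  3.13990253e-01,  4.50112551e-02,  1.30359578e+00,
       -3.37764587e-05,  1.43121077e+00]), 'qvel': array([-0.0001789 ,  0.0008402 ,  0.00235767, -0.00050214,  0.00088123,
       -0.00084029]), 'tau': array([ 9.89847103e-04, -4.80623066e+01,  2.98532313e+01,  1.91498600e-02,
       -1.84236646e-04,  3.10327630e-07]), 'tcp_pos': array([0.13306198, 0.55888355, 0.23042784]), 'orientation': array([-2.09260487e-04,  1.16651091e-01,  9.93172559e-01, -8.64418028e-04]), 'wrist_force': array([-0.30283569,  0.1406272 , -0.26985148]), 'ft_torque': array([-0.01246624,  0.0140982 ,  0.02692972]), 'grip_force': 0.0, 'finger_gap': 0.0851713192616988}
top {'vertical_fov': 45.893297722915456, 'cx': 273.5845245115194, 'cy': 205.67630355371065, 'rvec': array([ 2.16053305, -2.10106072,  0.20056306]), 'tvec': array([-0.06770493,  0.56573127,  1.1088833 ])}
scene {'vertical_fov': 57.3280990205402, 'cx': 275.92971675768507, 'cy': 207.37261520251857, 'rvec': array([ 0.95051117,  2.44568345, -1.1007269 ]), 'tvec': array([ 0.45470408, -0.17136915,  1.25021665])}
wrist {'vertical_fov': 65.70646984690485, 'cx': 275.38319384660946, 'cy': 212.00435732131174, 'tool_from_camera': array([[-1.69226959e-04, -9.47990091e-01, -3.18299795e-01,
         8.14099252e-02],
       [ 9.99999784e-01, -3.62424650e-04,  5.47747932e-04,
         8.58961811e-04],
       [-6.34619303e-04, -3.18299633e-01,  9.47989948e-01,
        -1.43351239e-01],
       [ 0.00000000e+00,  0.00000000e+00,  0.00000000e+00,
         1.00000000e+00]])}
0.1
```

View pics/top0.png

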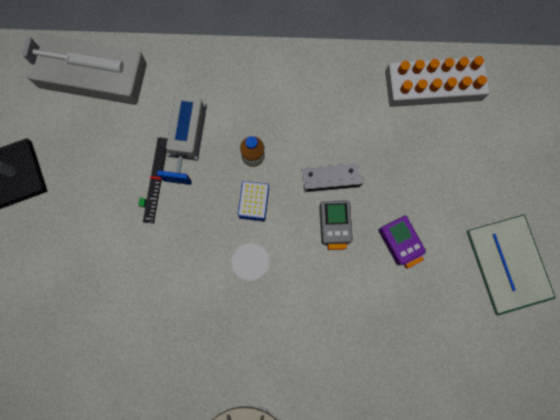

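View pics/sc0.png

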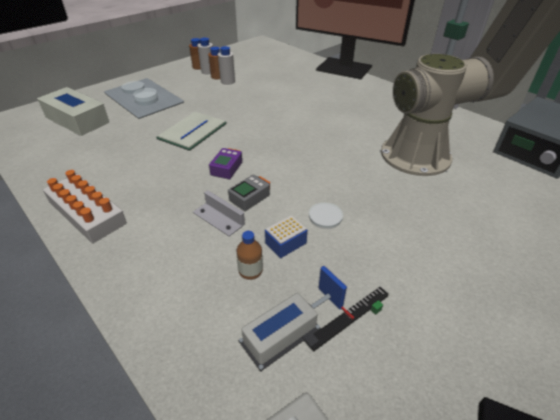

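Top view: gauge with blue plate at (173,176), pointer (157,178), green marker (142,202), rule to the left. Grey readout is at (337,222) with its orange key at (337,246), in front of the stop at (332,176). Look-alikes: purple readout (403,240), white/orange rack (440,80), grey box with handle (85,70), tip box (253,200). I choose grey readout (337,222) and gauge plate (173,176).

```bash
python3 - <<'E'
from h import *
a=cv2.imread("pics/top0.png")
hsv=cv2.cvtColor(a,cv2.COLOR_BGR2HSV)
def blob(name,lo,hi,box,z):
    x0,y0,x1,y1=box
    m=cv2.inRange(hsv,np.array(lo),np.array(hi)); k=np.zeros_like(m); k[y0:y1,x0:x1]=m[y0:y1,x0:x1]
    n,l,st,ce=cv2.connectedComponentsWithStats(k); i=1+np.argmax(st[1:,4])
    c=cv2.findContours((l==i).astype(np.uint8),0,2)[0][0]; r=cv2.minAreaRect(c)
    P=[onz("top",*p,z)[:2].round(4).tolist() for p in cv2.boxPoints(r)]
    print(name,st[i,4],ce[i].round(1),onz("top",*ce[i],z)[:2].round(4),P)
blob("plate",(105,120,40),(130,255,255),(150,165,195,190),.085)
blob("screen",(105,120,30),(130,255,255),(170,95,200,145),.056)
blob("pointer",(0,120,60),(8,255,255),(145,170,165,190),.018)
blob("green",(45,100,40),(85,255,255),(130,190,152,212),.022)
blob("key",(5,150,60),(20,255,255),(320,235,355,255),.036)
blob("readout",(0,0,40),(180,90,105),(312,195,360,246),.044)
blob("bottlecap",(105,120,40),(130,255,255),(240,130,265,155),.12)
blob("tipbox",(105,120,20),(130,255,255),(230,170,275,225),.03)
blob("dish",(0,0,165),(180,60,255),(225,235,280,290),.016)
for n,(u,v),z in [("stopL",(303,190),.045),("wallfront R",(362,185),.045)]: print(n,onz("top",u,v,z))
c1=cv2.resize(a[90:230,120:260],(400,400),interpolation=2); c2=cv2.resize(a[150:270,290:410],(400,400),interpolation=2)
cv2.imwrite("pics/crop.png",np.hstack([c1,c2]))
E
```

```text
plate 290 [173.4 176.7] [0.6221 0.1795] [[0.6173, 0.2212], [0.6405, 0.2183], [0.6265, 0.1381], [0.6034, 0.1413]]
screen 421 [183.5 120.7] [0.7675 0.1698] [[0.7221, 0.188], [0.8184, 0.1786], [0.8145, 0.1518], [0.7183, 0.1615]]
pointer 19 [154.  177.2] [0.6352 0.2398] [[0.6333, 0.2497], [0.6395, 0.2494], [0.6373, 0.2271], [0.6311, 0.2274]]
green 51 [141.7 201.9] [0.5729 0.2639] [[0.5821, 0.2712], [0.5825, 0.2568], [0.5631, 0.2554], [0.5626, 0.2697]]
key 104 [337.2 245.7] [ 0.4795 -0.2034] [[0.4851, -0.1817], [0.4863, -0.2239], [0.4745, -0.2239], [0.4734, -0.1818]]
readout 668 [334.8 222.3] [ 0.5334 -0.1963] [[0.5814, -0.156], [0.589, -0.2309], [0.4856, -0.2382], [0.4783, -0.1644]]
bottlecap 109 [251.1 141.8] [0.6994 0.003 ] [[0.7127, 0.015], [0.7134, -0.0076], [0.6876, -0.0084], [0.687, 0.014]]
tipbox 63 [251.8 217.6] [ 0.5411 -0.0011] [[0.5391, 0.0297], [0.5466, 0.0294], [0.5433, -0.0304], [0.5357, -0.03]]Traceback (most recent call last):
  File "<stdin>", line 19, in <module>
  File "<stdin>", line 7, in blob
    return _wrapfunc(a, 'argmax', axis=axis, out=out, **kwds)
    return bound(*args, **kwds)
ValueError: attempt to get argmax of an empty sequence
```

```bash
python3 - <<'E'
from h import *
a=cv2.imread("pics/top0.png")
g=cv2.cvtColor(a,cv2.COLOR_BGR2GRAY)
k=np.zeros_like(g); k[135:226,140:170]=(g[135:226,140:170]<50)*255
ys,xs=np.where(k>0); P=np.array([onz("top",x,y,.012)[:2] for x,y in zip(xs,ys)])
vx=cv2.fitLine(P.astype(np.float32),2,0,.01,.01).ravel(); print("rule",vx,np.degrees(np.arctan2(vx[1],vx[0])),len(P))
for n,(u,v),z in [("stopL",(303,190),.045),("R",(362,185),.045),("dish",(250,262),.016),("bottle",(252,152),.06)]: print(n,onz("top",u,v,z))
c1=cv2.resize(a[90:230,120:260],(400,400),interpolation=2); c2=cv2.resize(a[150:270,290:410],(400,400),interpolation=2)
cv2.imwrite("pics/crop.png",np.hstack([c1,c2]))
E
```

```text
rule [ 0.99247104 -0.12247945  0.63861376  0.23654443] -7.0352206 679
stopL [ 0.6082475  -0.12050907  0.045     ]
R [ 0.62447716 -0.26043322  0.045     ]
dish [ 4.37076694e-01 -6.19756349e-05  1.60000000e-02]
bottle [0.69339169 0.00269853 0.06      ]
```

View pics/crop.png

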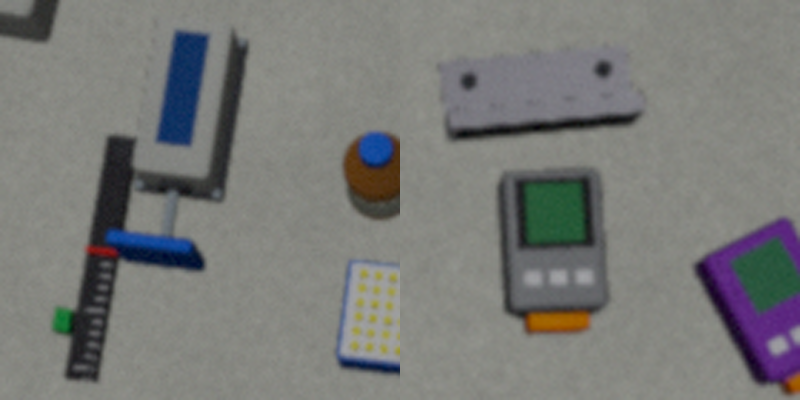

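Crop: left tile shows the real gauge: blue plate, red pointer beside the rule, green marker on the rule's outer edge. Right tile shows the grey readout with its orange key, stop above it, purple decoy to the right. The choice is confirmed.

Call:
servo_tool([
  {"grip":0.3,"x":-38,"y":-16.6,"z":0,"roll":0},
  {"grip":0.3,"x":-38,"y":-16.6,"z":0,"roll":0},
  {"grip":0.3,"x":-38,"y":-16.6,"z":0,"roll":0},
  {"grip":0.3,"x":-38,"y":-16.6,"z":0,"roll":0},
  {"grip":0.3,"x":-38,"y":-16.6,"z":0,"roll":0},
])

```text
clock: 0.52
tcp_pos: [0.2997, 0.4332, 0.231]
orientation: [-0.0, 0.116, 0.993, -0.0]
wrist_force: [1.0, 0.4, -0.1]
finger_gap: 0.0596
grip_force: 0.0
```

Call:
servo_tool([
  {"grip":0.3,"x":-38,"y":-16.6,"z":0,"roll":0},
  {"grip":0.3,"x":-38,"y":-16.6,"z":0,"roll":0},
  {"grip":0.3,"x":-38,"y":-16.6,"z":0,"roll":0},
  {"grip":0.3,"x":-38,"y":-16.6,"z":0,"roll":0},
  {"grip":0.3,"x":-38,"y":-16.6,"z":0,"roll":0},
])

```text
clock: 0.93
tcp_pos: [0.4656, 0.3082, 0.231]
orientation: [-0.0, 0.117, 0.993, -0.0]
wrist_force: [0.8, 0.1, 0.2]
finger_gap: 0.0602
grip_force: 0.0
```

Call:
servo_tool([
  {"grip":0.3,"x":-38,"y":-16.6,"z":0,"roll":0},
  {"grip":0.3,"x":-38,"y":-16.6,"z":0,"roll":0},
  {"grip":0.3,"x":-38,"y":-16.6,"z":0,"roll":0},
  {"grip":0.3,"x":-38,"y":-16.6,"z":0,"roll":0},
  {"grip":0.3,"x":-38,"y":-16.6,"z":0,"roll":0},
])

```text
clock: 1.35
tcp_pos: [0.6312, 0.1835, 0.2308]
orientation: [-0.0, 0.117, 0.993, -0.0]
wrist_force: [0.4, 0.4, -0.8]
finger_gap: 0.0602
grip_force: 0.0
```

Call:
servo_tool([
  {"grip":0.3,"x":0,"y":0,"z":0,"roll":7},
  {"grip":0.3,"x":0,"y":0,"z":0,"roll":7},
  {"grip":0.3,"x":0,"y":0,"z":0,"roll":7},
  {"grip":0.3,"x":0,"y":0,"z":0,"roll":7},
  {"grip":0.3,"x":0,"y":0,"z":0,"roll":7},
])

```text
clock: 1.77
tcp_pos: [0.6299, 0.1848, 0.2304]
orientation: [-0.001, 0.413, 0.911, -0.0]
wrist_force: [-0.1, 0.5, -0.7]
finger_gap: 0.0595
grip_force: 0.0
```

Call:
servo_tool([
  {"grip":0.3,"x":0,"y":0,"z":0,"roll":7},
  {"grip":0.3,"x":0,"y":0,"z":0,"roll":7},
  {"grip":0.3,"x":0,"y":0,"z":0,"roll":7},
  {"grip":0.3,"x":0,"y":0,"z":0,"roll":7},
  {"grip":0.3,"x":0,"y":0,"z":0,"roll":7},
])

```text
clock: 2.18
tcp_pos: [0.6297, 0.1851, 0.2306]
orientation: [-0.0, 0.667, 0.745, -0.0]
wrist_force: [0.8, -0.4, -0.5]
finger_gap: 0.0595
grip_force: 0.0
```

Call:
servo_tool([
  {"grip":0.3,"x":0,"y":0,"z":10,"roll":7},
  {"grip":0.3,"x":0,"y":0,"z":20,"roll":6.5},
  {"grip":0.3,"x":0,"y":0,"z":20,"roll":0},
  {"grip":0.3,"x":0,"y":0,"z":20,"roll":0},
  {"grip":0.3,"x":0,"y":0,"z":0,"roll":0},
])

```text
clock: 2.6
tcp_pos: [0.6271, 0.1846, 0.1562]
orientation: [-0.002, 0.748, 0.663, -0.004]
wrist_force: [-1.6, -0.1, -1.4]
finger_gap: 0.0597
grip_force: 0.0
```

```bash
cat >> h.py <<'E'
from scipy.spatial.transform import Rotation as Ro
def pose():
    s=env.get_state(); q=s["orientation"]; return s,Ro.from_quat([q[1],q[2],q[3],q[0]]).as_matrix(),np.array(s["tcp_pos"])
def wz(u,v,z,R,p):
    c,f=cal("wrist"); T=np.array(c["tool_from_camera"]); x,y=u-c["cx"],v-c["cy"]; r=np.hypot(x,y)+1e-9; th=r/f
    d=R@T[:3,:3]@np.array([np.sin(th)*x/r,np.sin(th)*y/r,np.cos(th)]); o=p+R@T[:3,3]
    return o+d*(z-o[2])/d[2]
E
python3 - <<'E'
from h import *
s,R,p=pose(); print(s["clock"],p,R.round(3).tolist(),s["joint_pos"].round(2),s["finger_gap"],s["wrist_force"])
np.savez("w0",R=R,p=p); grab("wrist","w0")
E
```

```text
2.6 [0.62714203 0.18460741 0.15615187] [[0.12, 0.993, -0.008], [0.993, -0.12, -0.001], [-0.002, -0.008, -1.0]] [0.16 0.5  0.14 1.22 0.   1.85] 0.05969434253702602 [-1.60306177 -0.08158459 -1.37667777]
```

View pics/w0.png

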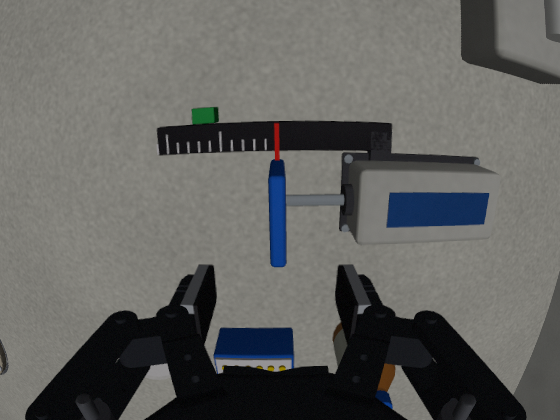

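Wrist view: blue plate top around (278,170-265), pointer at (277,142), green marker (205,115), fingers straddling.

```bash
cat >> h.py <<'E'
def meas(name):
    d=np.load(name+".npz"); R,p=d["R"],d["p"]; a=cv2.imread(f"pics/{name}.png"); h=cv2.cvtColor(a,cv2.COLOR_BGR2HSV)
    def m(lo,hi,box,z):
        x0,y0,x1,y1=box; k=cv2.inRange(h,np.array(lo),np.array(hi)); q=np.zeros_like(k); q[y0:y1,x0:x1]=k[y0:y1,x0:x1]
        n,l,st,ce=cv2.connectedComponentsWithStats(q); i=1+np.argmax(st[1:,4]); ys,xs=np.where(l==i)
        return ce[i],st[i],wz(*ce[i],z,R,p)
    return m,R,p
ax=np.array([.9925,-.1222,0]); ay=np.array([.1222,.9925,0])
E
python3 - <<'E'
from h import *
m,R,p=meas("w0")
c,st,P=m((0,120,60),(8,255,255),(230,115,320,165),.018); print("pointer",c,st,P)
c,st,G=m((45,100,30),(85,255,255),(150,80,260,130),.015); print("green",c,st,G)
print("green top", wz(st[0]+st[2]/2,st[1]+4,.022,R,p))
c,st,B=m((105,120,40),(130,255,255),(250,150,300,275),.085); print("plate",c,st,B)
print("plate top ends",wz(277,175,.085,R,p),wz(278,265,.085,R,p))
print("travel",(P-G)@ax)
# rule axis
e1,e2=wz(158,127,.012,R,p),wz(391,123,.012,R,p); print(e1,e2,np.degrees(np.arctan2(*(e2-e1)[1::-1])),np.linalg.norm(e2-e1))
E
```

```text
pointer [276.37967914 140.74331551] [274 123   6  37 187] [0.63383525 0.23714628 0.018     ]
green [204.48899756 115.28606357] [192 107  27  18 409] [0.57408793 0.2679336  0.015     ]
green top [0.57710313 0.27143701 0.022     ]
plate [277.07269504 213.48167849] [ 268  160   18  107 1692] [0.62943682 0.19396907 0.085     ]
plate top ends [0.63263703 0.22113204 0.085     ] [0.62533316 0.15371124 0.085     ]
travel 0.06306142260884483
[0.52801347 0.26502457 0.012     ] [0.73937101 0.24310825 0.012     ] -5.920018645652629 0.21249078658294382
```

Call:
servo_tool([
  {"grip":0.3,"x":2,"y":2,"z":22,"roll":-0.5},
  {"grip":0.3,"x":0,"y":0,"z":22,"roll":0},
  {"grip":0.3,"x":0,"y":0,"z":22,"roll":0},
  {"grip":0.3,"x":0,"y":0,"z":22,"roll":0},
  {"grip":0.3,"x":0,"y":0,"z":20,"roll":0},
])

```text
clock: 3.07
tcp_pos: [0.6331, 0.187, 0.0538]
orientation: [0.0, 0.745, 0.667, 0.001]
wrist_force: [0.7, -0.7, -0.1]
finger_gap: 0.06
grip_force: 0.0
```

Call:
servo_tool([
  {"grip":0.3,"x":0,"y":0,"z":0,"roll":0},
  {"grip":1,"x":0,"y":0,"z":0,"roll":0},
  {"grip":1,"x":0,"y":0,"z":0,"roll":0},
  {"grip":1,"x":0,"y":0,"z":0,"roll":0},
  {"grip":1,"x":0,"y":0,"z":0,"roll":0},
], grip_force=50)

```text
clock: 3.48
tcp_pos: [0.6285, 0.1877, 0.0551]
orientation: [-0.003, 0.745, 0.667, -0.002]
wrist_force: [-24.9, 4.1, 18.0]
finger_gap: 0.0122
grip_force: 16.6
```

Call:
servo_tool([
  {"grip":1,"x":0,"y":0,"z":0,"roll":0},
  {"grip":1,"x":0,"y":0,"z":0,"roll":0},
  {"grip":1,"x":0,"y":0,"z":0,"roll":0},
  {"grip":1,"x":0,"y":0,"z":0,"roll":0},
  {"grip":1,"x":0,"y":0,"z":0,"roll":0},
])

```text
clock: 3.9
tcp_pos: [0.6284, 0.1877, 0.0553]
orientation: [-0.002, 0.745, 0.667, -0.002]
wrist_force: [-14.1, 1.2, 10.7]
finger_gap: 0.011
grip_force: 50.0
```

Call:
servo_tool([
  {"grip":1,"x":0,"y":-6,"z":-1,"roll":0},
  {"grip":1,"x":0,"y":-6,"z":-1,"roll":0},
  {"grip":1,"x":0,"y":-6,"z":0,"roll":0},
  {"grip":1,"x":0,"y":-6,"z":0,"roll":0},
  {"grip":1,"x":0,"y":-6,"z":0,"roll":0},
])

```text
clock: 4.32
tcp_pos: [0.6038, 0.1902, 0.0554]
orientation: [0.001, 0.745, 0.667, 0.001]
wrist_force: [6.9, -0.2, -9.6]
finger_gap: 0.011
grip_force: 49.6
```

Call:
servo_tool([
  {"grip":1,"x":0,"y":-6,"z":0,"roll":0},
  {"grip":1,"x":0,"y":-6,"z":0,"roll":0},
  {"grip":1,"x":0,"y":-6,"z":0,"roll":0},
  {"grip":1,"x":0,"y":-6,"z":0,"roll":0},
  {"grip":1,"x":0,"y":0,"z":0,"roll":0},
])

```text
clock: 4.73
tcp_pos: [0.5798, 0.1927, 0.0554]
orientation: [0.001, 0.745, 0.667, 0.001]
wrist_force: [8.6, -0.3, -12.2]
finger_gap: 0.0114
grip_force: 49.3
```

```bash
python3 - <<'E'
from h import *
s,R,p=pose(); print(s["clock"],p,s["finger_gap"],s["wrist_force"])
np.savez("w1",R=R,p=p); grab("wrist","w1"); grab("top","top1")
E
```

```text
4.7333 [0.57982007 0.19271096 0.05537592] 0.01138284151769173 [  8.60896025  -0.32186316 -12.19952892]
```

View pics/w1.png

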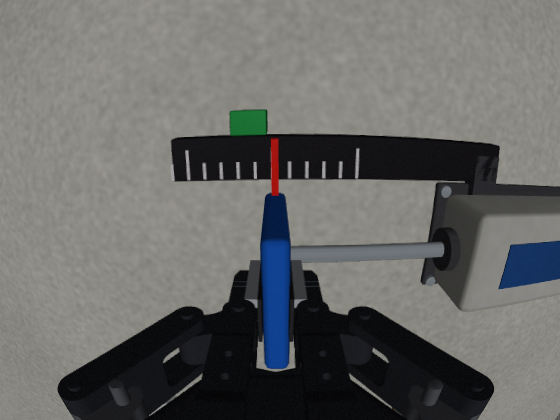

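Pointer at column 275, green marker at 230-268 (centre about 249): roughly 15 mm to go.

```bash
python3 - <<'E'
from h import *
m,R,p=meas("w1")
c,st,P=m((0,120,60),(8,255,255),(240,130,320,195),.018); print("pointer",c,st,P)
c,st,G=m((45,100,30),(85,255,255),(200,90,300,140),.020); print("green",c,st,G)
for y in (ax,R[:,1]): print("remaining",(P-G)@(y/np.linalg.norm(y)), R[:,1])
E
```

```text
pointer [274.56363636 165.38636364] [271 138   8  57 440] [0.58558989 0.24215685 0.018     ]
green [248.02665245 122.5       ] [230 110  37  26 938] [0.57396302 0.26800924 0.02      ]
remaining 0.014698914562321811 [ 0.99377093 -0.11138778  0.00347822]
remaining 0.014427133047372215 [ 0.99377093 -0.11138778  0.00347822]
```

Call:
servo_tool([
  {"grip":1,"x":0,"y":-5,"z":0,"roll":0},
  {"grip":1,"x":0,"y":-5,"z":0,"roll":0},
  {"grip":1,"x":0,"y":-4.5,"z":0,"roll":0},
  {"grip":1,"x":0,"y":0,"z":0,"roll":0},
  {"grip":1,"x":0,"y":0,"z":0,"roll":0},
])

```text
clock: 5.25
tcp_pos: [0.5667, 0.194, 0.0554]
orientation: [0.002, 0.746, 0.666, 0.002]
wrist_force: [9.2, -2.0, -12.8]
finger_gap: 0.0112
grip_force: 49.3
```

```bash
python3 - <<'E'
from h import *
s,R,p=pose(); print(s["clock"],p,s["finger_gap"],s["wrist_force"])
np.savez("w2",R=R,p=p); im=grab("wrist","w2")
cv2.imwrite("pics/w2c.png",cv2.resize(im[80:220,180:380,::-1],(800,560),interpolation=2))
m,R,p=meas("w2")
c,st,P=m((0,120,60),(8,255,255),(230,130,320,195),.018); print("pointer",c,st,P)
c,st,G=m((45,100,30),(85,255,255),(200,90,340,140),.020); print("green",c,st,G)
print("remaining",(P-G)@R[:,1],(P-G)@ax)
E
```

```text
5.25 [0.56670701 0.19403372 0.05541084] 0.011210097346915273 [  9.19144905  -1.96956849 -12.83636314]
pointer [274.21126761 165.97183099] [270 138   9  57 426] [0.57231938 0.24314898 0.018     ]
green [271.84412733 122.07903403] [254 110  37  26 911] [0.57383663 0.26798611 0.02      ]
remaining 0.0012593853250797073 0.0015292302625109873
```

View pics/w2c.png

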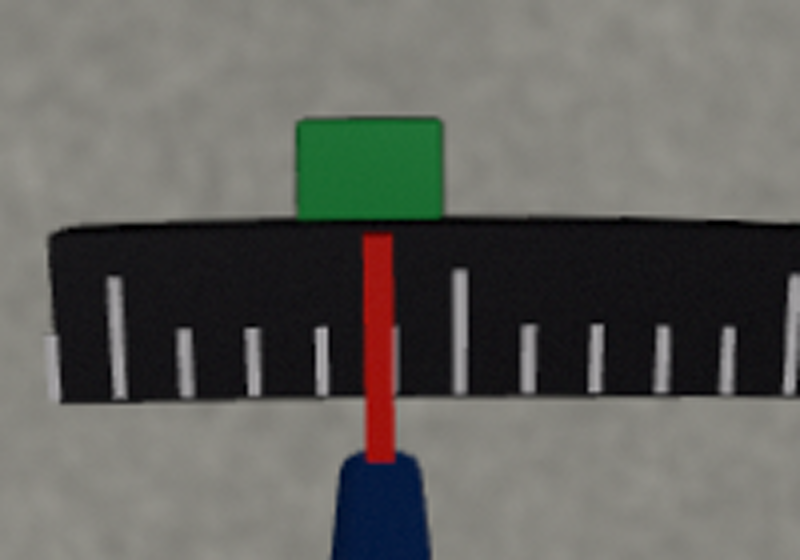

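The pointer is about 1.2 mm short of the marker's centre (378 vs 370 in the crop). I'll nudge it, then hold.

Call:
servo_tool([
  {"grip":1,"x":0,"y":-1.3,"z":0,"roll":0},
  {"grip":1,"x":0,"y":0,"z":0,"roll":0},
  {"grip":1,"x":0,"y":0,"z":0,"roll":0},
  {"grip":1,"x":0,"y":0,"z":0,"roll":0},
  {"grip":1,"x":0,"y":0,"z":0,"roll":0},
])

```text
clock: 5.72
tcp_pos: [0.5658, 0.1941, 0.0554]
orientation: [0.002, 0.746, 0.666, 0.002]
wrist_force: [9.7, -0.9, -13.7]
finger_gap: 0.0113
grip_force: 49.4
```

```bash
python3 - <<'E'
from h import *
s,R,p=pose(); print(s["clock"],p)
np.savez("w3",R=R,p=p); grab("wrist","w3")
m,R,p=meas("w3")
c,st,P=m((0,120,60),(8,255,255),(230,130,320,195),.018); print("pointer",c,st,P)
c,st,G=m((45,100,30),(85,255,255),(200,90,340,140),.020); print("green",c,st,G)
print("remaining",(P-G)@R[:,1],(P-G)@ax)
E
```

```text
5.7167 [0.56579883 0.19412299 0.05541219]
pointer [274.14939759 166.01927711] [270 138   9  57 415] [0.57139465 0.24321588 0.018     ]
green [273.51946607 122.01334816] [256 110  36  25 899] [0.57386236 0.26800872 0.02      ]
remaining 0.0003143130143909858 0.0005804798200494471
```

Call:
servo_tool([
  {"grip":1,"x":0,"y":-0.4,"z":0,"roll":0},
  {"grip":1,"x":0,"y":0,"z":0,"roll":0},
  {"grip":1,"x":0,"y":0,"z":0,"roll":0},
  {"grip":1,"x":0,"y":0,"z":0,"roll":0},
  {"grip":1,"x":0,"y":0,"z":0,"roll":0},
])

```text
clock: 6.18
tcp_pos: [0.5655, 0.1942, 0.0554]
orientation: [0.002, 0.746, 0.666, 0.002]
wrist_force: [8.9, -1.4, -12.7]
finger_gap: 0.0116
grip_force: 49.3
```

Call:
servo_tool([
  {"grip":1,"x":0,"y":0,"z":0,"roll":0},
  {"grip":1,"x":0,"y":0,"z":0,"roll":0},
  {"grip":1,"x":0,"y":0,"z":0,"roll":0},
  {"grip":1,"x":0,"y":0,"z":0,"roll":0},
  {"grip":1,"x":0,"y":0,"z":0,"roll":0},
])

```text
clock: 6.6
tcp_pos: [0.5654, 0.1942, 0.0554]
orientation: [0.002, 0.746, 0.666, 0.002]
wrist_force: [10.6, -1.6, -13.1]
finger_gap: 0.0112
grip_force: 49.3
```

Call:
servo_tool([
  {"grip":1,"x":0,"y":0,"z":0,"roll":0},
  {"grip":1,"x":0,"y":0,"z":0,"roll":0},
  {"grip":1,"x":0,"y":0,"z":0,"roll":0},
  {"grip":1,"x":0,"y":0,"z":0,"roll":0},
  {"grip":1,"x":0,"y":0,"z":0,"roll":0},
])

```text
clock: 7.02
tcp_pos: [0.5655, 0.1942, 0.0554]
orientation: [0.002, 0.746, 0.666, 0.002]
wrist_force: [10.4, -1.6, -13.6]
finger_gap: 0.0111
grip_force: 49.3
```

Call:
servo_tool([
  {"grip":1,"x":0,"y":0,"z":0,"roll":0},
  {"grip":1,"x":0,"y":0,"z":0,"roll":0},
  {"grip":1,"x":0,"y":5,"z":0,"roll":0},
  {"grip":1,"x":0,"y":5,"z":0,"roll":0},
  {"grip":1,"x":0,"y":5,"z":0,"roll":0},
])

```text
clock: 7.43
tcp_pos: [0.5799, 0.1927, 0.0554]
orientation: [0.001, 0.746, 0.666, 0.002]
wrist_force: [7.6, -0.2, -11.5]
finger_gap: 0.0112
grip_force: 49.5
```

Call:
servo_tool([
  {"grip":1,"x":0,"y":5,"z":0,"roll":0},
  {"grip":1,"x":0,"y":5,"z":0,"roll":0},
  {"grip":1,"x":0,"y":5,"z":0,"roll":0},
  {"grip":1,"x":0,"y":5,"z":0,"roll":0},
  {"grip":1,"x":0,"y":5,"z":0,"roll":0},
])

```text
clock: 7.85
tcp_pos: [0.6039, 0.1902, 0.0554]
orientation: [0.001, 0.745, 0.667, 0.001]
wrist_force: [5.1, 0.7, -9.1]
finger_gap: 0.0111
grip_force: 49.9
```

Call:
servo_tool([
  {"grip":1,"x":0,"y":5,"z":0,"roll":0},
  {"grip":1,"x":0,"y":5,"z":0,"roll":0},
  {"grip":1,"x":0,"y":4,"z":0,"roll":0},
  {"grip":1,"x":0,"y":3,"z":0,"roll":0},
  {"grip":1,"x":0,"y":0,"z":0,"roll":0},
])

```text
clock: 8.27
tcp_pos: [0.6202, 0.1885, 0.0554]
orientation: [0.0, 0.745, 0.667, 0.001]
wrist_force: [5.1, 1.5, -8.5]
finger_gap: 0.0115
grip_force: 50.1
```

Call:
servo_tool([
  {"grip":1,"x":0,"y":3,"z":0,"roll":0},
  {"grip":1,"x":0,"y":3,"z":0,"roll":0},
  {"grip":1,"x":0,"y":2,"z":0,"roll":0},
  {"grip":1,"x":0,"y":1.5,"z":0,"roll":0},
  {"grip":1,"x":0,"y":0,"z":0,"roll":0},
])

```text
clock: 8.68
tcp_pos: [0.6282, 0.1877, 0.0554]
orientation: [-0.001, 0.745, 0.667, -0.0]
wrist_force: [1.4, 3.6, -5.5]
finger_gap: 0.0113
grip_force: 50.5
```

Call:
servo_tool([
  {"grip":1,"x":0,"y":1,"z":0,"roll":0},
  {"grip":1,"x":0,"y":0,"z":0,"roll":0},
  {"grip":1,"x":0,"y":0,"z":0,"roll":0},
])

```text
clock: 8.93
tcp_pos: [0.6282, 0.1876, 0.0553]
orientation: [-0.001, 0.745, 0.667, -0.001]
wrist_force: [-3.0, 4.6, -3.2]
finger_gap: 0.011
grip_force: 50.9
```

Call:
servo_tool([
  {"grip":0.7,"x":0,"y":0,"z":0,"roll":0},
  {"grip":0.35,"x":0,"y":0,"z":0,"roll":0},
  {"grip":0.35,"x":0,"y":0,"z":0,"roll":0},
  {"grip":0.35,"x":0,"y":0,"z":0,"roll":0},
  {"grip":0.35,"x":0,"y":0,"z":-10,"roll":0},
])

```text
clock: 9.35
tcp_pos: [0.6286, 0.1865, 0.064]
orientation: [-0.001, 0.746, 0.666, -0.001]
wrist_force: [-0.2, 0.2, -0.1]
finger_gap: 0.0556
grip_force: 0.0
```

Call:
servo_tool([
  {"grip":0.35,"x":0,"y":0,"z":-25,"roll":0},
  {"grip":0.35,"x":0,"y":0,"z":-30,"roll":0},
  {"grip":0.35,"x":0,"y":0,"z":-30,"roll":0},
  {"grip":0.35,"x":0,"y":0,"z":-30,"roll":0},
  {"grip":0.35,"x":0,"y":0,"z":-25,"roll":0},
])

```text
clock: 9.77
tcp_pos: [0.6301, 0.187, 0.209]
orientation: [0.001, 0.746, 0.666, 0.001]
wrist_force: [0.4, 0.1, 1.1]
finger_gap: 0.0556
grip_force: 0.0
```

```bash
python3 - <<'E'
from h import *
s,R,p=pose(); print(s["clock"],p,R.round(3).tolist(),s["finger_gap"],s["wrist_force"])
np.savez("w4",R=R,p=p); grab("wrist","w4")
m,R,p=meas("w4")
c,st,P=m((0,120,60),(8,255,255),(200,60,340,195),.018); print("pointer",c,P)
E
```

```text
9.7667 [0.63007622 0.18696938 0.20897688] [[0.112, 0.994, 0.003], [0.994, -0.112, 0.0], [0.001, 0.003, -1.0]] 0.055644483753035226 [0.40523977 0.07003219 1.0515311 ]
pointer [272.49593496 138.37398374] [0.6339586  0.23717728 0.018     ]
```

Pointer reads home again: 0.6340 against 0.6338 at the start. On to the readout.

Call:
servo_tool([
  {"grip":1,"x":-34.4,"y":-11.9,"z":0,"roll":0},
  {"grip":1,"x":-34.4,"y":-11.9,"z":0,"roll":0},
  {"grip":1,"x":-34.4,"y":-11.9,"z":0,"roll":0},
  {"grip":1,"x":-34.4,"y":-11.9,"z":0,"roll":0},
  {"grip":1,"x":-34.4,"y":-11.9,"z":0,"roll":0},
])

```text
clock: 10.23
tcp_pos: [0.5505, 0.0215, 0.2061]
orientation: [0.001, 0.745, 0.667, 0.0]
wrist_force: [1.3, -0.7, 0.9]
finger_gap: -0.0002
grip_force: 0.0
```

Call:
servo_tool([
  {"grip":1,"x":-34.4,"y":-11.9,"z":0,"roll":0},
  {"grip":1,"x":-34.4,"y":-11.9,"z":0,"roll":0},
  {"grip":1,"x":-34.4,"y":-11.9,"z":0,"roll":0},
  {"grip":1,"x":-34.4,"y":-11.9,"z":0,"roll":0},
  {"grip":1,"x":-34.4,"y":-11.9,"z":0,"roll":0},
])

```text
clock: 10.65
tcp_pos: [0.4721, -0.1431, 0.2062]
orientation: [0.001, 0.745, 0.667, 0.0]
wrist_force: [0.5, 0.1, -0.1]
finger_gap: 0.0002
grip_force: 0.0
```

Call:
servo_tool([
  {"grip":1,"x":-34.4,"y":-11.9,"z":0,"roll":0},
  {"grip":1,"x":-34.4,"y":-11.9,"z":0,"roll":0},
  {"grip":1,"x":0,"y":0,"z":0,"roll":-7},
  {"grip":1,"x":0,"y":0,"z":0,"roll":-7},
  {"grip":1,"x":0,"y":0,"z":0,"roll":-7},
])

```text
clock: 11.07
tcp_pos: [0.4412, -0.2085, 0.2061]
orientation: [0.001, 0.61, 0.792, -0.0]
wrist_force: [0.2, 0.4, 0.1]
finger_gap: 0.0
grip_force: 0.0
```

Call:
servo_tool([
  {"grip":1,"x":0,"y":0,"z":0,"roll":-7},
  {"grip":1,"x":0,"y":0,"z":0,"roll":-7},
  {"grip":1,"x":0,"y":0,"z":0,"roll":-7},
  {"grip":1,"x":0,"y":0,"z":0,"roll":-7},
  {"grip":1,"x":0,"y":0,"z":0,"roll":-7},
])

```text
clock: 11.48
tcp_pos: [0.4417, -0.2074, 0.2061]
orientation: [0.001, 0.343, 0.939, -0.0]
wrist_force: [-0.1, 0.0, -0.3]
finger_gap: 0.0003
grip_force: 0.0
```

Call:
servo_tool([
  {"grip":1,"x":0,"y":0,"z":0,"roll":-7},
  {"grip":1,"x":0,"y":0,"z":0,"roll":-7},
  {"grip":1,"x":0,"y":0,"z":0,"roll":-7},
  {"grip":1,"x":0,"y":0,"z":0,"roll":-7},
  {"grip":1,"x":0,"y":0,"z":0,"roll":-7},
])

```text
clock: 11.9
tcp_pos: [0.4417, -0.2074, 0.2061]
orientation: [0.0, 0.044, 0.999, -0.0]
wrist_force: [-0.1, 0.7, -0.7]
finger_gap: 0.0002
grip_force: 0.0
```

Call:
servo_tool([
  {"grip":1,"x":0,"y":0,"z":0,"roll":-7},
  {"grip":1,"x":0,"y":0,"z":0,"roll":-4},
  {"grip":1,"x":0,"y":0,"z":0,"roll":0},
  {"grip":1,"x":0,"y":0,"z":0,"roll":0},
])

```text
clock: 12.23
tcp_pos: [0.4417, -0.2074, 0.2059]
orientation: [0.0, -0.048, 0.999, -0.0]
wrist_force: [-0.0, -0.8, -0.0]
finger_gap: -0.0002
grip_force: 0.0
```

```bash
python3 - <<'E'
from h import *
s,R,p=pose(); print(s["clock"],p,R.round(3).tolist(),s["finger_gap"],s["wrist_force"])
np.savez("w5",R=R,p=p); grab("wrist","w5")
E
```

```text
12.2333 [ 0.44172379 -0.20735511  0.20586024] [[-0.995, -0.095, 0.001], [-0.095, 0.995, -0.001], [-0.001, -0.001, -1.0]] -0.00018871371785354545 [-0.028308   -0.83310706 -0.04636591]
```

View pics/w5.png

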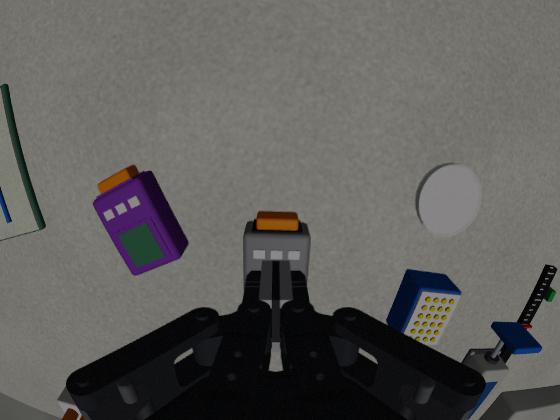

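Camera looks from the robot's side: key at (277,221), grey readout body (245-308, 225+), purple decoy at left, stop hidden behind the gripper.

```bash
python3 - <<'E'
from h import *
m,R,p=meas("w5")
c,st,P=m((5,150,60),(20,255,255),(240,200,320,240),.030); print("key",c,st,P)
for u,v,z in [(258,213,.036),(297,213,.036),(245,234,.044),(308,234,.044)]: print(u,v,wz(u,v,z,R,p)[:2])
# readout edges from top image: body sides & yaw via screen (green display) in top view
a=cv2.imread("pics/top0.png"); h=cv2.cvtColor(a,cv2.COLOR_BGR2HSV); k=np.zeros(h.shape[:2],np.uint8); b=cv2.inRange(h,(45,60,20),(90,255,255)); k[195:235,318:355]=b[195:235,318:355]
r=cv2.minAreaRect(cv2.findNonZero(k)); Q=[onz("top",*q,.044)[:2].round(4).tolist() for q in cv2.boxPoints(r)]; print(r,Q,onz("top",*r[0],.044))
E
```

```text
key [276.93724967 220.86648865] [256 212  43  19 749] [ 0.4773192  -0.20160258  0.03      ]
258 213 [ 0.46848079 -0.2218571 ]
297 213 [ 0.4647013  -0.18231901]
245 234 [ 0.48950979 -0.23313407]
308 234 [ 0.4834155  -0.16928516]
((336.1401062011719, 213.24124145507812), (19.08775520324707, 19.337270736694336), 86.42366790771484) [[0.5755, -0.1751], [0.5797, -0.2207], [0.5344, -0.2235], [0.5302, -0.1783]] [ 0.55490178 -0.19940675  0.044     ]
```

Call:
servo_tool([
  {"grip":1,"x":5,"y":3,"z":36,"roll":0},
  {"grip":1,"x":0,"y":0,"z":36,"roll":0},
  {"grip":1,"x":0,"y":0,"z":36,"roll":0},
  {"grip":1,"x":0,"y":0,"z":36,"roll":0},
  {"grip":1,"x":0,"y":0,"z":30,"roll":0},
])

```text
clock: 12.7
tcp_pos: [0.4358, -0.2043, 0.0295]
orientation: [-0.0, -0.048, 0.999, 0.0]
wrist_force: [-0.1, -0.1, 0.0]
finger_gap: 0.0002
grip_force: 0.0
```

Call:
servo_tool([
  {"grip":1,"x":0,"y":0,"z":17,"roll":0},
  {"grip":1,"x":0,"y":0,"z":0,"roll":0},
  {"grip":1,"x":-5,"y":0,"z":0,"roll":0},
  {"grip":1,"x":-5,"y":0,"z":0,"roll":0},
  {"grip":1,"x":0,"y":0,"z":0,"roll":0},
])

```text
clock: 13.12
tcp_pos: [0.4492, -0.205, 0.0163]
orientation: [0.002, -0.049, 0.999, -0.001]
wrist_force: [0.2, -0.0, 0.1]
finger_gap: 0.0002
grip_force: 0.0
```

```bash
python3 - <<'E'
from h import *
s,R,p=pose(); print(s["clock"],p,R[:,0],s["wrist_force"])
np.savez("w6",R=R,p=p); im=grab("wrist","w6")
cv2.imwrite("pics/w6c.png",cv2.resize(im[100:400,100:460,::-1],(720,600),interpolation=2))
E
```

```text
13.1167 [ 0.44923602 -0.20497126  0.01627277] [-0.99521309 -0.09764931 -0.00393822] [ 0.17263675 -0.04611922  0.10540359]
```

View pics/w6c.png

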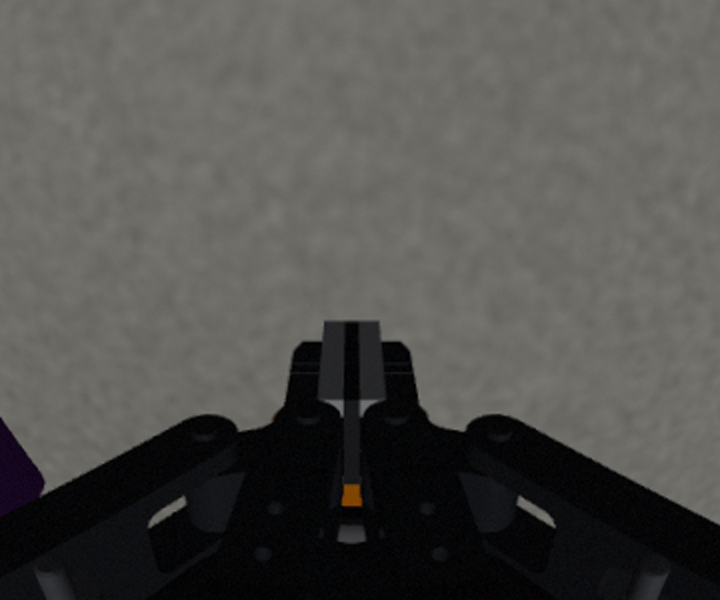

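The orange key shows through the finger gap (352,495) and equally on both sides (278 and 425), so the fingers are centred. Pushing.

Call:
servo_tool([
  {"grip":1,"x":-4,"y":0,"z":0,"roll":0},
  {"grip":1,"x":-4,"y":0,"z":0,"roll":0},
  {"grip":1,"x":-4,"y":0,"z":0,"roll":0},
  {"grip":1,"x":-4,"y":0,"z":0,"roll":0},
  {"grip":1,"x":-4,"y":0,"z":0,"roll":0},
])

```text
clock: 13.58
tcp_pos: [0.4663, -0.2016, 0.0143]
orientation: [-0.0, -0.049, 0.999, 0.0]
wrist_force: [-2.0, -1.0, 1.4]
finger_gap: -0.0004
grip_force: 0.9
```

Call:
servo_tool([
  {"grip":1,"x":-3,"y":0,"z":0,"roll":0},
  {"grip":1,"x":-3,"y":0,"z":0,"roll":0},
  {"grip":1,"x":-3,"y":0,"z":0,"roll":0},
  {"grip":1,"x":-2,"y":0,"z":0,"roll":0},
  {"grip":1,"x":0,"y":0,"z":0,"roll":0},
])

```text
clock: 14.0
tcp_pos: [0.4778, -0.2006, 0.0142]
orientation: [0.0, -0.049, 0.999, 0.0]
wrist_force: [1.2, 0.2, -0.4]
finger_gap: -0.0002
grip_force: 0.0
```

```bash
python3 - <<'E'
from h import *
s,R,p=pose(); print(s["clock"],p,s["wrist_force"])
a=grab("top","top2")
cv2.imwrite("pics/top2c.png",cv2.resize(a[140:280,270:410,::-1],(560,560),interpolation=2))
E
```

```text
14.0 [ 0.47784222 -0.20062661  0.01419947] [ 1.21302566  0.19234486 -0.3648191 ]
```

View pics/top2c.png

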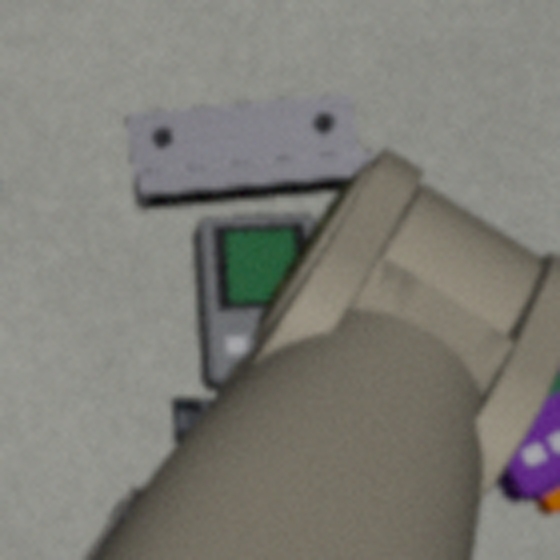

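The readout has advanced (back edge at row 215, stop front at about row 200 in the crop), with a small gap left. I'll keep pushing gently.

Call:
servo_tool([
  {"grip":1,"x":-2.5,"y":0,"z":0,"roll":0},
  {"grip":1,"x":-2.5,"y":0,"z":0,"roll":0},
  {"grip":1,"x":-2.5,"y":0,"z":0,"roll":0},
  {"grip":1,"x":-2.5,"y":0,"z":0,"roll":0},
  {"grip":1,"x":0,"y":0,"z":0,"roll":0},
])

```text
clock: 14.47
tcp_pos: [0.4879, -0.1997, 0.0143]
orientation: [0.0, -0.049, 0.999, -0.0]
wrist_force: [0.9, -0.4, 0.2]
finger_gap: 0.0004
grip_force: 0.0
```

Call:
servo_tool([
  {"grip":1,"x":-2,"y":0,"z":0,"roll":0},
  {"grip":1,"x":-2,"y":0,"z":0,"roll":0},
  {"grip":1,"x":0,"y":0,"z":0,"roll":0},
])

```text
clock: 14.72
tcp_pos: [0.4916, -0.1993, 0.0143]
orientation: [0.0, -0.049, 0.999, 0.0]
wrist_force: [0.6, -0.1, -0.4]
finger_gap: -0.0001
grip_force: 0.2
```

Call:
servo_tool([
  {"grip":1,"x":-2,"y":0,"z":0,"roll":0},
  {"grip":1,"x":-2,"y":0,"z":0,"roll":0},
  {"grip":1,"x":0,"y":0,"z":0,"roll":0},
])

```text
clock: 14.97
tcp_pos: [0.4952, -0.1989, 0.0142]
orientation: [-0.0, -0.049, 0.999, 0.0]
wrist_force: [-2.4, -0.7, 1.3]
finger_gap: 0.0
grip_force: 1.2
```

Call:
servo_tool([
  {"grip":1,"x":-2,"y":0,"z":0,"roll":0},
  {"grip":1,"x":0,"y":0,"z":0,"roll":0},
  {"grip":1,"x":0,"y":0,"z":0,"roll":0},
])

```text
clock: 15.22
tcp_pos: [0.4968, -0.1987, 0.0142]
orientation: [-0.0, -0.049, 0.999, -0.0]
wrist_force: [-2.9, -1.8, 1.6]
finger_gap: -0.0002
grip_force: 1.6
```

Call:
servo_tool([
  {"grip":1,"x":-2,"y":0,"z":0,"roll":0},
  {"grip":1,"x":0,"y":0,"z":0,"roll":0},
  {"grip":1,"x":0,"y":0,"z":0,"roll":0},
])

```text
clock: 15.47
tcp_pos: [0.4988, -0.1986, 0.0142]
orientation: [-0.0, -0.049, 0.999, -0.0]
wrist_force: [-3.9, -1.9, 2.8]
finger_gap: -0.0003
grip_force: 2.2
```

Call:
servo_tool([
  {"grip":1,"x":-2,"y":0,"z":0,"roll":0},
  {"grip":1,"x":0,"y":0,"z":0,"roll":0},
  {"grip":1,"x":0,"y":0,"z":0,"roll":0},
])

```text
clock: 15.72
tcp_pos: [0.5, -0.1985, 0.0141]
orientation: [-0.001, -0.049, 0.999, -0.0]
wrist_force: [-7.1, -1.8, 4.4]
finger_gap: -0.0
grip_force: 3.5
```

Call:
servo_tool([
  {"grip":1,"x":-1.5,"y":0,"z":0,"roll":0},
  {"grip":1,"x":0,"y":0,"z":0,"roll":0},
  {"grip":1,"x":0,"y":0,"z":0,"roll":0},
])

```text
clock: 15.97
tcp_pos: [0.5, -0.1984, 0.0141]
orientation: [-0.003, -0.048, 0.999, -0.0]
wrist_force: [-10.4, -2.5, 6.4]
finger_gap: -0.0003
grip_force: 5.6
```

Call:
servo_tool([
  {"grip":1,"x":-1,"y":0,"z":0,"roll":0},
  {"grip":1,"x":0,"y":0,"z":0,"roll":0},
  {"grip":1,"x":0,"y":0,"z":0,"roll":0},
  {"grip":1,"x":0,"y":0,"z":0,"roll":0},
  {"grip":1,"x":0,"y":0,"z":0,"roll":0},
])

```text
clock: 16.38
tcp_pos: [0.5, -0.1983, 0.014]
orientation: [-0.003, -0.048, 0.999, -0.0]
wrist_force: [-13.9, -3.5, 8.6]
finger_gap: -0.0
grip_force: 6.9
```

TCP has stopped dead while the force rises to 14 N, so the key is bottomed against the stop. Backing off.

Call:
servo_tool([
  {"grip":1,"x":2,"y":0,"z":0,"roll":0},
  {"grip":1,"x":2,"y":0,"z":0,"roll":0},
  {"grip":1,"x":2,"y":0,"z":0,"roll":0},
  {"grip":1,"x":2,"y":0,"z":0,"roll":0},
  {"grip":1,"x":3,"y":0,"z":0,"roll":0},
])

```text
clock: 16.8
tcp_pos: [0.4932, -0.1991, 0.0143]
orientation: [0.001, -0.049, 0.999, 0.0]
wrist_force: [0.5, -0.5, 0.0]
finger_gap: -0.0
grip_force: 0.0
```

Call:
servo_tool([
  {"grip":1,"x":5,"y":0,"z":0,"roll":0},
  {"grip":1,"x":15,"y":0,"z":0,"roll":0},
  {"grip":1,"x":20,"y":0,"z":0,"roll":0},
  {"grip":1,"x":0,"y":0,"z":-30,"roll":0},
  {"grip":1,"x":0,"y":0,"z":-40,"roll":0},
])

```text
clock: 17.22
tcp_pos: [0.4492, -0.2007, 0.0817]
orientation: [-0.003, -0.049, 0.999, 0.003]
wrist_force: [0.5, -0.4, -0.4]
finger_gap: -0.0002
grip_force: 0.0
```

Call:
servo_tool([
  {"grip":1,"x":0,"y":0,"z":-40,"roll":0},
  {"grip":1,"x":0,"y":0,"z":-40,"roll":0},
  {"grip":1,"x":0,"y":40,"z":-20,"roll":0},
  {"grip":1,"x":0,"y":40,"z":0,"roll":0},
  {"grip":1,"x":0,"y":40,"z":0,"roll":0},
])

```text
clock: 17.63
tcp_pos: [0.4432, -0.086, 0.1852]
orientation: [0.003, -0.048, 0.999, -0.001]
wrist_force: [0.3, 1.2, -0.9]
finger_gap: -0.0001
grip_force: 0.0
```

Call:
servo_tool([
  {"grip":1,"x":0,"y":40,"z":0,"roll":0},
  {"grip":1,"x":0,"y":40,"z":0,"roll":0},
  {"grip":1,"x":0,"y":40,"z":0,"roll":0},
  {"grip":1,"x":0,"y":40,"z":0,"roll":0},
  {"grip":1,"x":0,"y":0,"z":0,"roll":0},
])

```text
clock: 18.05
tcp_pos: [0.4246, 0.0793, 0.1834]
orientation: [0.001, -0.053, 0.999, 0.002]
wrist_force: [-0.4, -0.9, -0.5]
finger_gap: 0.0
grip_force: 0.0
```

```bash
python3 - <<'E'
from h import *
s,R,p=pose(); print(s["clock"],p,s["wrist_force"])
a=grab("top","top3")[:,:,::-1]; b=grab("scene","sc3")[:,:,::-1]
c1=cv2.resize(a[140:280,270:410],(400,400),interpolation=2); c2=cv2.resize(b[130:250,170:290],(400,400),interpolation=2)
cv2.imwrite("pics/fin.png",np.hstack([c1,c2]))
E
```

```text
18.05 [0.42460368 0.07925633 0.18336339] [-0.36249695 -0.9019781  -0.53225888]
```

View pics/fin.png

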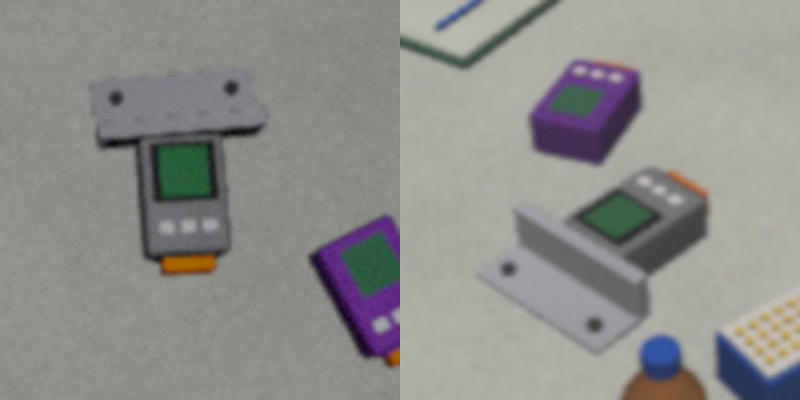

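The readout stands flush against the stop (left tile (185,140)) with its key out again, and the neighbours are undisturbed. Handing in.

```bash
python3 -c "
from workcell import env
print(env.hand_in())"
```

```text
the job is handed in; nothing more can be done
None
```

I drew the gauge to the green marker (within about 0.5 mm), held it there for over a second and eased it home, then pushed the readout back against the stop and pressed its key until it bottomed at about 14 N. The robot is clear of everything, and I handed the job in at about 18 s; the hand-in gave no verdict.

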